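# Shift the tinning pot to the other bay

### The arm

A 6-joint arm with a two-finger parallel gripper is mounted at the origin on the work surface. World frame = base frame: x ahead of the robot, y to its left, z up, the work surface at z = 0. Lengths are in m, angles in rad, forces in N, time in s.
With the tool pointing down it reaches from about 0.35 to 0.975 m from the base axis. Payload 4.9 kg.
Tool frame: the origin (TCP) lies midway between the tips of the shut fingers; the grasp point (between the pads) lies 19 mm behind it; z points along the fingers, y is the line along which they close (so a half turn about z gives the same grasp; the last joint's range is limited). The gripper opens to 85 mm and grips with 20 to 120 N. Pads are 22 mm wide; open, the fingers measure 114 mm over their backs; the gripper's body (76 mm by 85 mm) begins 54 mm behind the grasp point. The pads swing forward as they close: fully open they stand 13 mm farther back than shut.
Start: joints at [-1.253, 0.053, 1.613, -0, 1.476, -0.119], TCP at [0.264, -0.566, 0.231] pointing down, gripper open.
Joint ranges: [-3.01, 3.01], [-1.01, 2.22], [0.06, 2.58], [-1.02, 4.17], [0.09, 2.62], [-3.14, 3.14]. Speed limits (rad/s): [2.57, 2.57, 3.14, 3.14, 3.14, 3.14].

### API

Orientations are given as a 3x3 rotation matrix whose columns are the frame's x, y, z axes.
In Python, from workcell import arm gives the robot as it stands. The module is installed in compiled form; this text tells all that it offers.
- The arm moves only by the tool play_rows, never from a script. Its argument "commands" is a list that holds one entry, the list of rows, each a list of 5 numbers: the opening, from 0 (shut) to 1 (fully open), then the shift along the tool's x, y, z scaled (see below), then the turn about the tool's z scaled (see below). A call has 1 to 20 rows; each row shifts and turns the commanded pose from where the row before left it, along the tool's axes as they then stand; what a row does not reach is not made up. The controller multiplies each number of a shift by 0.03 m and each number of a turn by 0.1 rad. A row lasts 1/8 s, in which the tool goes at most 62.5 mm and 10.7 degrees, less where a joint would pass 70% of its speed; a pose out of reach is approached as far as the arm can. A call with a number of a shift or a turn outside -1 to 1 is refused whole. A call with a gripper value outside its range is refused whole. The fingers move at their own pace and stop on an object; "force" is the grip in N (left out, the last holds). Time passes only in rows, so rows that do not move let the fingers close. It gives the time, the measured TCP pose, the force, the opening and the grip force at its end, in the units of the state.
- arm.state(): the state, without advancing time (a new reading comes with each control period).
- arm.capture(name): name is "scene" or "top" or "wrist"; returns the picture (400x640x3 uint8, red, green, blue); there is no depth.
- arm.get_calibration(name): a dict with "fx", "fy", "cx", "cy" (pixels), "dist" ([k1, k2, p1, p2, k3] as OpenCV has them; the pictures are not rectified), "extrinsics" (4x4, takes a point from camera to world coordinates). Camera axes: x right, y down, z forward; pixel columns grow to the right and rows downward; lengths in m; the calibration is good to about 2 mm. A picture is of the moment at which its call begins: read the wrist's pose just before it. get_calibration takes no time and is no camera call; for the wrist camera it gives the pose at the moment of the call.
- arm.close_job(): hands the job in; it is judged then, once.
The state is a dict: "clock": time; "joint_positions": joint angles; "joint_vel": joint speeds; "effort": joint torques, N m; "ee_pos": TCP position; "eef_rot": TCP orientation; "wrist_force": force on the tool from outside, world axes, zero at the start; "moment": the same for the moment, N m; "opening": opening from 0.0 (shut) to 1.0 (fully open); "gripper_force": force on a finger pad.
Only numpy, scipy, OpenCV 4.12 (cv2) and the standard library are available. Lean on these libraries where they do the work, as an engineer would, in place of code of your own. Each camera call takes 0.05 s, during which the arm holds its last target. There are 200 camera calls.

### The job

First push the open drawer fully home until it clicks into its detent. Then slide the tinning pot along the bench, never lifting it, out of the glass-topped bay it stands in and into the empty one across from it: it goes in straight, with its broad metal tab first, until the tab is home against the stop at the bay's end, so you will have to let go of it between the bays and take it again by its other end. Leave everything else on the bench where it is.

Things in the scene. Friction and masses are not known exactly. Their poses are not given: they have to be found in the camera images.
- pot: Round dark steel tinning pot with solid grey fill, loose, about 0.7 kg, 100 mm diameter, 55 mm high. Two opposed level lugs run from 50 to 100 mm from its axis: at its -y a broad flat steel tab, at its +y a narrow black bar. In the left bay its tab sticks out of the mouth. Origin: centre of the underside, z up.
- tab (a point): Grip point on the broad tab, 78 mm from the pot's axis towards pot -y, 39 mm above the underside. The tab is 44 mm wide (pot x) and 12 mm thick (z 33 to 45 mm).
- bar (a point): Grip point on the narrow black bar, 78 mm from the pot's axis towards pot +y, 39 mm above the underside. The bar is 20 mm wide (pot x) and 16 mm thick (z 31 to 47 mm).
- bay_a: Bay on the robot's left, fixed; the pot starts here. Origin: centre of the white ring marked on the bench. Mouth at its y = -42 mm, stop wall at y = +102 mm. Rails 22 mm high, inner faces at x = +-55 mm; posts at x = +-60 mm; glass roof from mouth to stop, underside 73 mm, top 80 mm up: nothing inside can be gripped from above. Behind the stop a white box 95 mm high, y = 111 to 167 mm.
- bay_b: Right bay, fixed, the goal: the same bay mirrored. Origin: centre of the white ring on the bench. Mouth at its y = +42 mm, stop wall at y = -102 mm, white box behind that; rails and roof as in the left bay. With the pot home, the tab is inside at the stop, the pot's axis about 2 mm beyond the ring's centre, and the black bar sticks out of the mouth.
- drawer (a joint): Opening of the drawer in the low grey cabinet (m): 0 is home, grows as it comes out towards the robot (cabinet -x), up to 0.135. A sprung detent resists with about 5 N some 15 to 7 mm before home, then draws it in. Open, it stands in the pot's way.
- drawer_face (a point): Middle of the upper edge of the drawer's front face (face 144 mm wide, 70 mm high, from 7 to 77 mm above the bench, no protruding handle). Site axes are those of the cabinet: the face looks along -x, closing moves it along +x.
- cabinet: Fixed cabinet of the drawer, 200 x 150 x 85 mm (x, y, z). Origin: centre of its underside; front towards its -x. With the drawer home the drawer's face lies at cabinet x = -112 mm.
- reel: Bystander: flat cardboard reel of terminals, 140 mm diameter, 34 mm high, lying; origin under its centre.
- jar: Bystander: flux jar, 56 mm diameter, 75 mm high; origin under its centre.
- bin: Bystander: open grey parts bin 130 x 100 x 55 mm; origin under its centre.
- screwdriver: Bystander: screwdriver 180 mm long, lying along its x.
- brush: Bystander: brush 170 mm long, lying along its x.
- gauge: Bystander: steel block 45 x 70 x 35 mm (x, y, z); origin under its centre.
- cup: Bystander: white cup, 72 mm diameter, 75 mm high; origin under its centre.
Not all that is in view belongs to the job. There is more than one size of the pot; the job needs the largest.

How it is judged:
On the way, in this order (a step that is already met when the one before it is completed fails the run):
1. the drawer is home in its detent (opening under 4 mm) (value of joint drawer below 0.004 m), for 0.2 s.
2. the pot is let go in the open between the bays (horizontal distance between pot and bay_a above 0.1 m and horizontal distance between pot and bay_b above 0.1 m and contact force between the fingers and pot below 0.1 N and linear speed of pot below 0.02 m/s), for 0.1 s.
At the end, for the whole second after the job is handed in: The drawer is home (under 4 mm open). The pot stands flat, still and released in the right bay: its axis within 8 mm sideways of the ring's centre and no more than 6 mm short of it (tab within 8 mm of the stop), tab end inwards, the tab's grip point within 20 mm of the bay's centre line (value of joint drawer below 0.004 m and y of pot in the frame of bay_b between -0.01 and 0.006 m and x of pot in the frame of bay_b between -0.008 and 0.008 m and y of tab in the frame of bay_b below -0.065 m and x of tab in the frame of bay_b between -0.02 and 0.02 m and height (world z) of pot below 0.004 m and angle between pot's own z axis and vertical below 0.05 rad and linear speed of pot below 0.01 m/s); the robot touches nothing.
It fails at once if the pot is lifted more than 8 mm off the bench or tipped more than 0.12 rad (height (world z) of pot above 0.008 m or angle between pot's own z axis and vertical above 0.12 rad).
It fails at once if a bystander is shifted by more than 30 mm (distance of any of reel, jar, bin, screwdriver, brush, gauge, cup from where it was at the start of the episode above 0.03 m).
It also fails if it takes over 67 s, if anything falls off the work surface, if the arm or the gripper's body presses on something with over 40 N, if the wrist force passes 120 N, or if a joint passes its speed limit or range.

## Working session

There is one attempt and no reset: what is moved stays moved. The work goes in short steps, Python scripts to look and compute and a tool call to move; the robot and the scene stay as the last step left them, time stands still between calls to the robot, and variables do not carry over. Pictures are saved under pics/ and viewed, at most 12 in all, crops included, and the job is handed in when it is done.

Besides the shell and the picture viewer there is one more tool, called after "Request:" in YAML: its name, and indented under it one key for each argument. play_rows: Moves the arm, as the interface text tells. Its arguments: {"type":"object","properties":{"commands":{"type":"array","items":{"type":"array","items":{"type":"array","items":{"type":"number"}}}},"force":{"type":"number"}},"required":["commands"]}

```bash
mkdir -p pics; python3 - <<'E'
from workcell import arm
import cv2,numpy as np
s=arm.state();print(s['clock'],s['ee_pos'],s['eef_rot'],s['opening'])
for n in ("scene","top"):
    im=arm.capture(n);cv2.imwrite(f"pics/{n}0.png",im[:,:,::-1]);c=arm.get_calibration(n)
    print(n,c['fx'],c['cx'],c['cy'],c['dist'],np.round(c['extrinsics'],3).tolist())
E
```

```text
0.0 [ 0.2642113  -0.56571375  0.230065  ] [[ 9.06093619e-01  4.23076724e-01 -6.63493130e-04]
 [ 4.23077181e-01 -9.06091511e-01  1.96818422e-03]
 [ 2.31507437e-04 -2.06406796e-03 -9.99997843e-01]] 1.0030126244752433
scene 385.2785079161373 319.6048754052013 199.5774648705561 [0.00853675 0.         0.         0.         0.        ] [[0.663, 0.497, -0.56, 1.16], [0.748, -0.434, 0.501, -0.585], [0.006, -0.751, -0.66, 0.882], [0.0, 0.0, 0.0, 1.0]]
top 502.9021630477401 316.9344768676428 196.75132578665318 [-0.12628032  0.          0.          0.          0.        ] [[-0.025, -0.996, 0.089, 0.348], [-1.0, 0.025, -0.005, 0.01], [0.003, -0.089, -0.996, 1.528], [0.0, 0.0, 0.0, 1.0]]
```

View pics/top0.png

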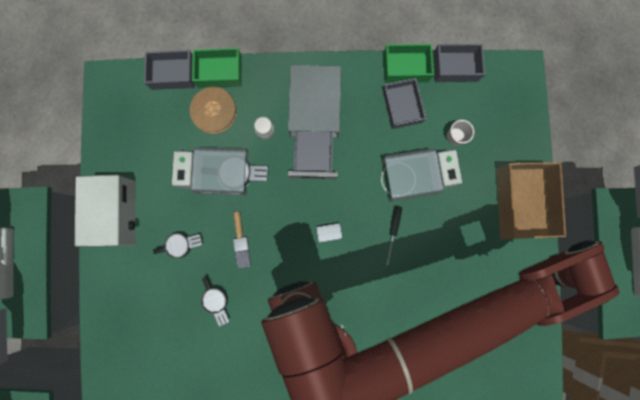

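View pics/scene0.png

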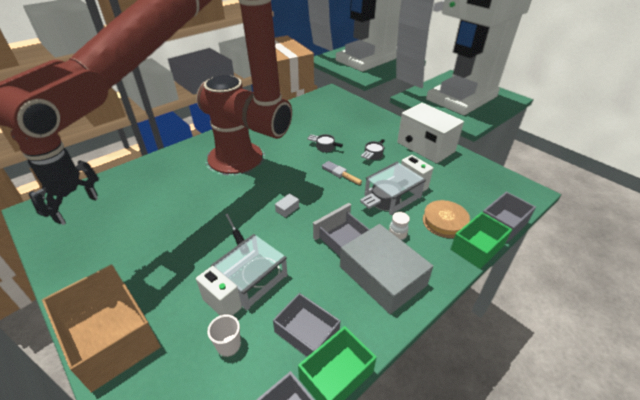

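```bash
cat > h.py <<'E'
import numpy as np,cv2
def ray(c,uv):
    K=np.array([[c['fx'],0,c['cx']],[0,c['fy'],c['cy']],[0,0,1]]);E=np.array(c['extrinsics'])
    p=cv2.undistortPoints(np.array(uv,float).reshape(-1,1,2),K,np.array(c['dist']))[:,0]
    d=np.c_[p,np.ones(len(p))]@E[:3,:3].T
    return E[:3,3],d
def plane(c,uv,z):
    o,d=ray(c,uv);return o+d*((z-o[2])/d[:,2])[:,None]
def tri(c1,u1,c2,u2):
    o1,d1=ray(c1,[u1]);o2,d2=ray(c2,[u2]);d1=d1[0]/np.linalg.norm(d1);d2=d2[0]/np.linalg.norm(d2)
    t=np.linalg.lstsq(np.c_[d1,-d2],o2-o1,rcond=None)[0]
    a=o1+t[0]*d1;b=o2+t[1]*d2;return (a+b)/2,np.linalg.norm(a-b)
def proj(c,P):
    K=np.array([[c['fx'],0,c['cx']],[0,c['fy'],c['cy']],[0,0,1]]);E=np.linalg.inv(np.array(c['extrinsics']))
    return cv2.projectPoints(np.array(P,float).reshape(-1,1,3),cv2.Rodrigues(E[:3,:3])[0],E[:3,3],K,np.array(c['dist']))[0][:,0]
E
python3 - <<'E'
import cv2
im=cv2.imread('pics/top0.png')
cv2.imwrite('pics/t1.png',cv2.resize(im[100:220,160:480],None,fx=2.5,fy=2.5,interpolation=cv2.INTER_CUBIC))
im=cv2.imread('pics/scene0.png')
cv2.imwrite('pics/s1.png',cv2.resize(im[130:330,190:450],None,fx=3,fy=3,interpolation=cv2.INTER_CUBIC))
E
```

```text
(no output)
```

View pics/t1.png

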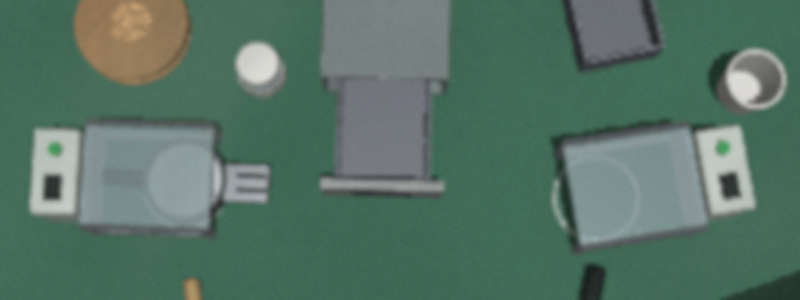

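View pics/s1.png

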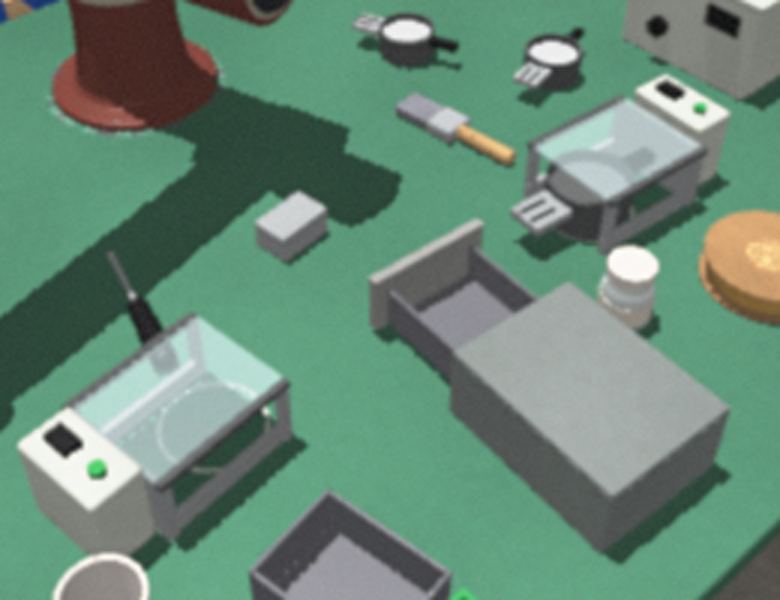

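Top crop (2.5x, offset 160,100): pot in bay A with its tab at (270,165)-(268,203); drawer face edge (320,183)-(443,187); bay B roof corners (563,140),(692,125),(708,228),(577,248); ring near (597,197). Scene crop shows the same items, with the face corners at (371,278) and (482,224).

```bash
python3 - <<'E'
from workcell import arm
from h import *
np.set_printoptions(precision=4,suppress=True)
T=arm.get_calibration('top');S=arm.get_calibration('scene')
t=lambda *a:[(160+(u-.75)/2.5,100+(v-.75)/2.5) for u,v in a]
s=lambda *a:[(190+(u-1)/3,130+(v-1)/3) for u,v in a]
def tr(n,a,b):
    p,e=tri(T,t(a)[0],S,s(b)[0]);print(n,p,'gap',round(e,4))
tr('face+y',(320,181),(482,222));tr('face-y',(443,185),(371,278))
tr('tabend far(+x)',(270,165),(545,229));tr('tabend near',(268,203),(513,210))
tr('A roof mouth +x',(217,123),(601,201));tr('A box c1',(33,128),(728,112));tr('A box c2',(29,213),(672,76))
tr('B roof mouth +x',(559,140),(288,384));tr('B roof mouth -x',(577,249),(195,317))
tr('B box far +x',(740,126),(95,515));tr('B box -x',(755,210),(20,447))
print('face',plane(T,t((320,181),(443,185)),.077))
print('tab',plane(T,t((270,165),(268,203)),.045))
print('A roof',plane(T,t((83,122),(217,123),(213,234),(79,230)),.08))
print('A box',plane(T,t((33,128),(80,128),(78,215),(29,213)),.095))
print('B roof',plane(T,t((559,140),(692,125),(708,228),(577,249)),.08))
print('B box',plane(T,t((697,128),(740,126),(755,210),(712,215)),.095))
print('ringB',plane(T,t((552,197),(641,197),(597,153),(597,241)),0))
print('potcirc',plane(T,t((146,180),(225,180)),.055))
print('cab front top',plane(T,t((320,78),(450,80)),.085))
print('jar,gauge,driver,brush',plane(T,t((258,62),(593,268),(190,282))+[(329,233)],.04))
E
```

```text
face+y [0.5524 0.0865 0.0744] gap 0.0027
face-y [ 0.5428 -0.0574  0.0788] gap 0.0006
tabend far(+x) [0.5804 0.1505 0.0448] gap 0.0114
tabend near [0.5339 0.1526 0.0403] gap 0.0075
A roof mouth +x [0.6199 0.2022 0.0822] gap 0.0056
A box c1 [0.6197 0.4186 0.0935] gap 0.0016
A box c2 [0.525  0.4287 0.0881] gap 0.0104
B roof mouth +x [ 0.5926 -0.1972  0.0725] gap 0.0032
B roof mouth -x [ 0.4647 -0.2128  0.0693] gap 0.0006
B box far +x [ 0.605  -0.4063  0.0861] gap 0.0058
B box -x [ 0.5051 -0.4189  0.0863] gap 0.0054
face [[ 0.5511  0.0853  0.077 ]
 [ 0.5429 -0.0578  0.077 ]]
tab [[0.5764 0.1463 0.045 ]
 [0.5308 0.1494 0.045 ]]
A roof [[0.6281 0.3631 0.08  ]
 [0.6223 0.2045 0.08  ]
 [0.4919 0.2106 0.08  ]
 [0.5006 0.3678 0.08  ]]
A box [[0.62   0.4187 0.095 ]
 [0.6183 0.363  0.095 ]
 [0.5164 0.3652 0.095 ]
 [0.5203 0.4229 0.095 ]]
B roof [[ 0.5923 -0.1949  0.08  ]
 [ 0.6069 -0.3532  0.08  ]
 [ 0.4847 -0.3661  0.08  ]
 [ 0.464  -0.211   0.08  ]]
B box [[ 0.6006 -0.3551  0.095 ]
 [ 0.602  -0.4063  0.095 ]
 [ 0.503  -0.4188  0.095 ]
 [ 0.4983 -0.3676  0.095 ]]
ringB [[ 0.5352 -0.1948  0.    ]
 [ 0.5327 -0.305   0.    ]
 [ 0.5886 -0.2526  0.    ]
 [ 0.4796 -0.2482  0.    ]]
potcirc [[0.5608 0.2933 0.055 ]
 [0.5583 0.199  0.055 ]]
cab front top [[ 0.6715  0.0826  0.085 ]
 [ 0.6654 -0.0692  0.085 ]]
jar,gauge,driver,brush [[ 0.7034  0.1595  0.04  ]
 [ 0.444  -0.2354  0.04  ]
 [ 0.4393  0.2443  0.04  ]
 [ 0.3719 -0.0311  0.04  ]]
```

Request:
play_rows:
  commands:
    - [[0, 0, 0, 0, -0.98], [0, 0, 0, 0, -0.98], [0, 0, 0, 0, -0.98], [0, 0, 0, 0, -0.98], [0, 0, 0, 0, -0.98], [0, 0, 0, 0, -0.98], [0, 0, 0, 0, -0.98], [0, 0, 0, 0, -0.98], [0, 0, 0, 0, -0.98], [0, 0, 0, 0, -0.98], [0, 0, 0, 0, -0.98], [0, 0.99, 0.34, 0, 0], [0, 0.99, 0.34, 0, 0], [0, 0.99, 0.34, 0, 0], [0, 0.99, 0.34, 0, 0], [0, 0.99, 0.34, 0, 0], [0, 0.99, 0.34, 0, 0], [0, 0.99, 0.34, 0, 0], [0, 0.99, 0.34, 0, 0], [0, 0.99, 0.34, 0, 0]]

```text
clock: 2.6
ee_pos: [0.3711, -0.3033, 0.2307]
eef_rot: [[0.056, 0.998, -0.001], [0.998, -0.056, 0.001], [0.001, -0.001, -1.0]]
wrist_force: [-0.2, -0.2, 0.4]
opening: 0.0
gripper_force: 0.0
```

Request:
play_rows:
  commands:
    - [[0, 0.99, 0.34, 0, 0], [0, 0.99, 0.34, 0, 0], [0, 0.99, 0.34, 0, 0], [0, 0.99, 0.34, 0, 0], [0, 0.99, 0.34, 0, 0], [0, 0.99, 0.34, 0, 0], [0, 0.99, 0.34, 0, 0], [0, 0.99, 0.34, 0, 0], [0, 0.99, 0.34, 0, 0], [0, 0.99, 0.34, 0, 0], [0, 0.99, 0.34, 0, 0], [0, 0, 0, 0.88, 0], [0, 0, 0, 0.88, 0], [0, 0, 0, 0.88, 0], [0, 0, 0, 0.88, 0], [0, 0, 0, 0.88, 0], [0, 0, 0, 0.88, 0], [0, 0, 0, 0.88, 0], [0, 0, 0, 0, 0]]

```text
clock: 4.97
ee_pos: [0.4988, 0.0156, 0.0438]
eef_rot: [[0.056, 0.998, -0.006], [0.998, -0.056, 0.001], [0.0, -0.006, -1.0]]
wrist_force: [-0.1, 0.1, 0.4]
opening: -0.003
gripper_force: 0.0
```

```bash
python3 - <<'E'
from workcell import arm
import cv2,numpy as np
c=arm.get_calibration('wrist');im=arm.capture('wrist');cv2.imwrite('pics/w1.png',im[:,:,::-1]);print(arm.state()['ee_pos'],np.round(c['extrinsics'],3).tolist())
E
```

```text
[0.50025038 0.01547535 0.04555025] [[0.998, -0.052, -0.019, 0.505], [-0.056, -0.965, -0.257, 0.081], [-0.005, 0.258, -0.966, 0.187], [0.0, 0.0, 0.0, 1.0]]
```

View pics/w1.png

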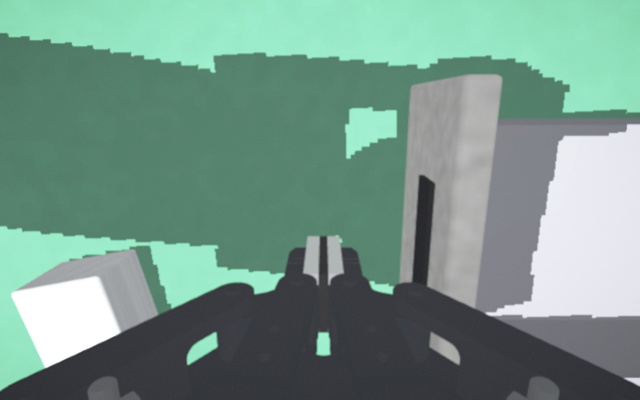

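Wrist view: drawer face stands right of the shut fingers (left edge about col 405-415), square to the tool; gauge at lower left, clear.

Request:
play_rows:
  commands:
    - [[0, 0, 0.5, 0, 0], [0, 0, 0.5, 0, 0], [0, 0, 0.5, 0, 0], [0, 0, 0.5, 0, 0], [0, 0, 0.5, 0, 0], [0, 0, 0.5, 0, 0], [0, 0, 0.5, 0, 0], [0, 0, 0.5, 0, 0], [0, 0, 0.2, 0, 0], [0, 0, 0, 0, 0]]

```text
clock: 6.28
ee_pos: [0.6277, 0.0082, 0.0465]
eef_rot: [[0.056, 0.998, 0.001], [0.998, -0.056, -0.0], [-0.0, 0.001, -1.0]]
wrist_force: [-0.3, 0.1, 0.3]
opening: 0.002
gripper_force: 0.0
```

Request:
play_rows:
  commands:
    - [[0, 0, 0.15, 0, 0], [0, 0, 0.15, 0, 0], [0, 0, 0.15, 0, 0], [0, 0, 0, 0, 0]]

```text
clock: 6.78
ee_pos: [0.6409, 0.0075, 0.0466]
eef_rot: [[0.056, 0.998, 0.001], [0.998, -0.056, -0.0], [-0.0, 0.001, -1.0]]
wrist_force: [0.3, 0.5, -0.7]
opening: 0.002
gripper_force: 0.0
```

```bash
python3 - <<'E'
from workcell import arm
import cv2,numpy as np
im=arm.capture('top');cv2.imwrite('pics/t2.png',cv2.resize(im[100:220,160:480,::-1],None,fx=2.5,fy=2.5,interpolation=cv2.INTER_CUBIC))
im=arm.capture('scene');cv2.imwrite('pics/s2.png',im[:,:,::-1]); cv2.imwrite('pics/s2c.png',cv2.resize(im[130:330,190:450,::-1],None,fx=3,fy=3,interpolation=cv2.INTER_CUBIC))
print(arm.state()['ee_pos'],arm.state()['wrist_force'])
E
```

```text
[0.64081551 0.00752163 0.0466121 ] [ 0.21707616 -0.37428623 -0.45350492]
```

View pics/s2c.png

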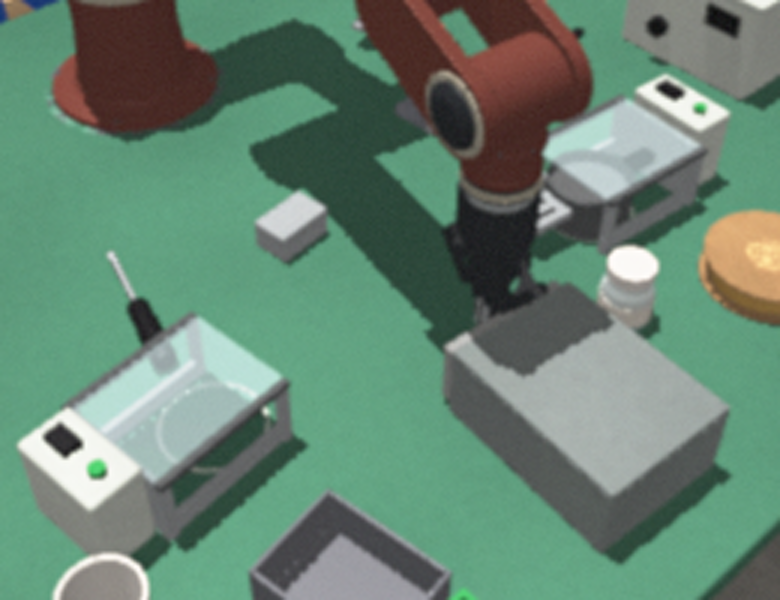

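Face now lies against the cabinet (crop ~(450,350)); press on to feel the hard stop.

Request:
play_rows:
  commands:
    - [[0, 0, 0.1, 0, 0], [0, 0, 0.1, 0, 0], [0, 0, 0.1, 0, 0], [0, 0, 0, 0, 0]]

```text
clock: 7.38
ee_pos: [0.6453, 0.0073, 0.0465]
eef_rot: [[0.055, 0.998, -0.012], [0.998, -0.055, 0.0], [-0.0, -0.012, -1.0]]
wrist_force: [-18.6, -0.1, 13.5]
opening: 0.0
gripper_force: 9.8
```

Request:
play_rows:
  commands:
    - [[0, 0, -0.5, 0, 0], [0, 0, -0.9, 0, 0], [0, 0, -0.9, 0, 0], [0, 0, -0.9, 0, 0], [0, 0, 0, -0.9, 0], [1, 0, 0, -0.9, 0], [1, 0, 0, -0.9, 0], [1, 0.8, 0, -0.9, 0], [1, 0.8, 0, 0, 0], [1, 0.8, 0, 0, 0], [1, 0.7, 0, 0, 0], [1, 0, 0, 0, 0], [1, 0, 0, 0, 0]]

```text
clock: 9.0
ee_pos: [0.559, 0.1049, 0.1543]
eef_rot: [[0.056, 0.998, -0.0], [0.998, -0.056, -0.0], [-0.0, -0.0, -1.0]]
wrist_force: [-0.3, -0.7, 0.3]
opening: 1.004
gripper_force: 0.0
```

```bash
python3 - <<'E'
from workcell import arm
import cv2,numpy as np,json
c=arm.get_calibration('wrist');im=arm.capture('wrist');cv2.imwrite('pics/w2.png',im[:,:,::-1]);print(arm.state()['ee_pos'],arm.state()['opening'])
json.dump({k:np.array(v).tolist() for k,v in c.items()},open('w2.json','w'))
from h import *
t=arm.get_calibration('top');im=arm.capture('top');cv2.imwrite('pics/t3.png',im[:,:,::-1])
E
```

```text
[0.55895487 0.10474067 0.15435341] 0.9966330730502986
```

View pics/w2.png

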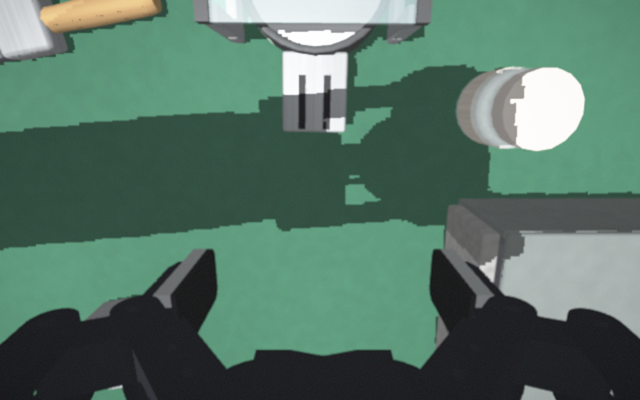

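Wrist view: tab end corners (283,131),(346,131), root near (283,53),(348,53); roof's front edge runs level from (196,23) to (430,23); jar to the right, clear.

```bash
python3 - <<'E'
from h import *;import json
from workcell import arm
np.set_printoptions(precision=4,suppress=True)
W=json.load(open('w2.json'));T=arm.get_calibration('top');S=arm.get_calibration('scene')
p=plane(W,[(283,131),(346,131),(283,53),(348,53)],.045);print('tab',p)
print('roof',plane(W,[(196,23),(430,23)],.08))
for n,w,t in (('+x',(346,131),(270,165)),('-x',(283,131),(268,203))):
    print(n,tri(W,w,T,(160+(t[0]-.75)/2.5,100+(t[1]-.75)/2.5)))
for n,w,t in (('+x',(346,131),(545,229)),('-x',(283,131),(513,210))):
    print(n,'scene',tri(W,w,S,(190+(t[0]-1)/3,130+(t[1]-1)/3)))
e=(p[0]+p[1])/2;r=(p[2]+p[3])/2;d=(r-e)[:2];print('end',e,'dir deg',np.degrees(np.arctan2(d[1],d[0])))
E
```

```text
tab [[0.5352 0.1511 0.045 ]
 [0.5792 0.1486 0.045 ]
 [0.5396 0.2019 0.045 ]
 [0.5825 0.1995 0.045 ]]
roof [[0.4958 0.2157 0.08  ]
 [0.6263 0.2085 0.08  ]]
+x (array([0.5796, 0.1475, 0.0281]), np.float64(0.0014250841287923506))
-x (array([0.5331, 0.1504, 0.0293]), np.float64(0.001189546225285305))
+x scene (array([0.5821, 0.1511, 0.0471]), np.float64(0.007645535223096569))
-x scene (array([0.5367, 0.152 , 0.0437]), np.float64(0.0038699703411345173))
end [0.5572 0.1498 0.045 ] dir deg 85.7202611236892
```

Request:
play_rows:
  commands:
    - [[1, 0.7, -0.14, 0, 0], [1, 0.7, 0, 0, 0], [1, 0.7, 0, 0, 0], [1, 0, 0, 0.9, 0], [1, 0, 0, 0.9, 0], [1, 0, 0, 0.9, 0], [1, 0, 0, 0.9, 0], [1, 0, 0, 0.6, 0], [1, 0, 0, 0.37, 0], [1, 0, 0, 0, 0], [0.4, 0, 0, 0, 0], [0.3, 0, 0, 0, 0], [0.2, 0, 0, 0, 0], [0.2, 0, 0, 0, 0], [0.2, 0, 0, 0, 0]]
  force: 40

```text
clock: 10.98
ee_pos: [0.5588, 0.1685, 0.0186]
eef_rot: [[0.056, 0.998, 0.001], [0.998, -0.056, 0.0], [0.0, 0.001, -1.0]]
wrist_force: [-2.3, -1.2, 5.3]
opening: 0.51
gripper_force: 42.4
```

Request:
play_rows:
  commands:
    - [[0.2, -0.2, 0, 0, 0], [0.2, -0.5, 0, 0, 0], [0.2, -0.6, 0, 0, 0], [0.2, -0.6, 0, 0, 0], [0.2, -0.6, 0, 0, 0], [0.2, -0.6, 0, 0, 0], [0.2, -0.6, 0, 0, 0], [0.2, -0.6, 0, 0, 0], [0.2, -0.6, 0, 0, 0], [0.2, -0.6, 0, 0, 0], [0.2, -0.5, 0, 0, 0], [0.2, 0, 0, 0, 0]]

```text
clock: 12.48
ee_pos: [0.549, -0.0123, 0.0186]
eef_rot: [[0.057, 0.998, 0.002], [0.998, -0.057, -0.001], [-0.001, 0.002, -1.0]]
wrist_force: [-1.1, -0.7, 5.7]
opening: 0.506
gripper_force: 42.5
```

Request:
play_rows:
  commands:
    - [[0.2, 0, 0, 0, -0.44], [0.2, 0, 0, 0, -0.44], [0.2, 0, 0, 0, -0.44], [0.2, 0, 0, 0, -0.44], [0.2, -0.46, -0.29, 0, 0], [0.2, -0.46, -0.29, 0, 0], [0.2, -0.46, -0.29, 0, 0], [0.2, -0.46, -0.29, 0, 0], [0.2, -0.46, -0.29, 0, 0], [0.2, 0, 0, 0, 0], [1, 0, 0, 0, 0], [1, 0, 0, 0, 0], [1, 0, 0, 0, 0], [1, 0, 0, 0, 0], [1, 0, 0, 0, 0]]

```text
clock: 14.35
ee_pos: [0.5133, -0.085, 0.0173]
eef_rot: [[-0.12, 0.993, -0.0], [0.993, 0.12, -0.0], [0.0, -0.0, -1.0]]
wrist_force: [-0.2, 0.0, -0.2]
opening: 0.999
gripper_force: 0.0
```

Request:
play_rows:
  commands:
    - [[1, 0, 0, -0.5, 0], [1, 0, 0, -0.9, 0], [1, 0, 0, -0.9, 0], [1, 0, 0, -0.9, 0], [1, 0, 0, -0.9, 0], [1, 0, 0, -0.9, 0], [1, -0.9, 0, -0.9, 0], [1, -0.9, 0, -0.9, 0], [1, -0.9, 0, -0.9, 0], [1, -0.9, 0, -0.9, 0], [1, -0.9, 0, 0, 0], [1, -0.9, 0, 0, 0], [1, -0.9, 0, 0, 0], [1, 0, 0, 0, 0], [1, 0, 0, 0, 0]]

```text
clock: 16.23
ee_pos: [0.5358, -0.2724, 0.2749]
eef_rot: [[-0.12, 0.993, -0.001], [0.993, 0.12, 0.001], [0.001, -0.001, -1.0]]
wrist_force: [-0.7, -0.3, 0.7]
opening: 1.0
gripper_force: 0.0
```

```bash
python3 - <<'E'
from workcell import arm
import cv2,numpy as np,json
c=arm.get_calibration('wrist');im=arm.capture('wrist');cv2.imwrite('pics/w3.png',im[:,:,::-1]);print(arm.state()['ee_pos'],arm.state()['opening'])
json.dump({k:np.array(v).tolist() for k,v in c.items()},open('w3.json','w'))
im=arm.capture('top');cv2.imwrite('pics/t4.png',im[:,:,::-1])
E
```

```text
[ 0.53582722 -0.27216039  0.2750609 ] 1.0011156780811423
```

View pics/w3.png

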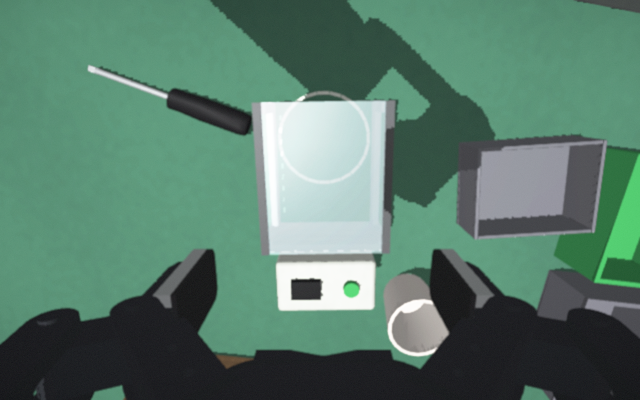

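Wrist view: bay B ring spans cols 279-369, rows 92-184 (centre ~(324,138)); roof corners (262,101),(386,100),(382,252),(272,254); box (278,262)-(374,310).

```bash
python3 - <<'E'
from h import *;import json
from workcell import arm
np.set_printoptions(precision=4,suppress=True)
W=json.load(open('w3.json'));T=arm.get_calibration('top')
im=cv2.imread('pics/w3.png')
r=plane(W,[(279,138),(369,138),(324,92),(324,184)],0);print('ring',r,r.mean(0))
p=plane(W,[(253,101),(396,100),(262,101),(386,100),(382,252),(272,254)],.08);print('roof',p)
b=plane(W,[(278,262),(374,262),(374,310),(279,310)],.095);print('box',b,b.mean(0))
d=r.mean(0)[:2]-b.mean(0)[:2];print('len',np.hypot(*d),'dir',np.degrees(np.arctan2(d[1],d[0])))
for a,c in((b[0],b[1]),(b[3],b[2]),(p[0],p[1])):
    v=c-a;print('edge->dir',np.degrees(np.arctan2(v[1],v[0]))+90,np.hypot(*v[:2]))
for a,c in((p[4],p[3]),(p[5],p[2])):
    v=c-a;print('side',np.degrees(np.arctan2(v[1],v[0])))
# ring subpixel: bright outline fit in top image / wrist
g=cv2.cvtColor(im,cv2.COLOR_BGR2GRAY).astype(float)
th=cv2.morphologyEx(g.astype(np.uint8),cv2.MORPH_TOPHAT,np.ones((9,9)))
pts=[]
for a in np.linspace(0,2*np.pi,120,endpoint=False):
    rr=np.arange(40,51,.25);x=324+rr*np.cos(a);y=138+rr*np.sin(a)
    v=cv2.remap(th,x.astype('f4')[None],y.astype('f4')[None],cv2.INTER_LINEAR)[0]
    k=v.argmax()
    if v[k]>8:pts.append((x[k],y[k]))
q=plane(W,pts,0)[:,:2]
for _ in range(4):
    A=np.c_[2*q,np.ones(len(q))];s=np.linalg.lstsq(A,(q**2).sum(1),rcond=None)[0]
    R=np.sqrt(s[2]+s[0]**2+s[1]**2);e=abs(np.hypot(*(q-s[:2]).T)-R);q=q[e<max(.002,1.5*np.median(e))]
print('ringfit',s[:2],R,len(q))
E
```

```text
ring [[ 0.4837 -0.2553  0.    ]
 [ 0.5878 -0.2427  0.    ]
 [ 0.5295 -0.1979  0.    ]
 [ 0.5424 -0.3035  0.    ]] [ 0.5359 -0.2498  0.    ]
roof [[ 0.4658 -0.2155  0.08  ]
 [ 0.5959 -0.1989  0.08  ]
 [ 0.474  -0.2145  0.08  ]
 [ 0.5868 -0.2     0.08  ]
 [ 0.6077 -0.3491  0.08  ]
 [ 0.4958 -0.3649  0.08  ]]
box [[ 0.5039 -0.3657  0.095 ]
 [ 0.5981 -0.3543  0.095 ]
 [ 0.6065 -0.4074  0.095 ]
 [ 0.5096 -0.4191  0.095 ]] [ 0.5545 -0.3866  0.095 ]
len 0.13804818135071115 dir 97.77010639606705
edge->dir 96.89617900597185 0.09485256639875951
edge->dir 96.8953825135883 0.09753725519906699
edge->dir 97.28607828317445 0.13113909731184642
side 97.9553721467719
side 98.24213116319117
ringfit [ 0.5353 -0.2495] 0.05148781867850419 115
```

```bash
python3 - <<'E'
import cv2
im=cv2.imread('pics/t4.png')
cv2.imwrite('pics/t4c.png',cv2.resize(im[120:230,270:430],None,fx=5,fy=5,interpolation=cv2.INTER_CUBIC))
E
```

```text
(no output)
```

View pics/t4c.png

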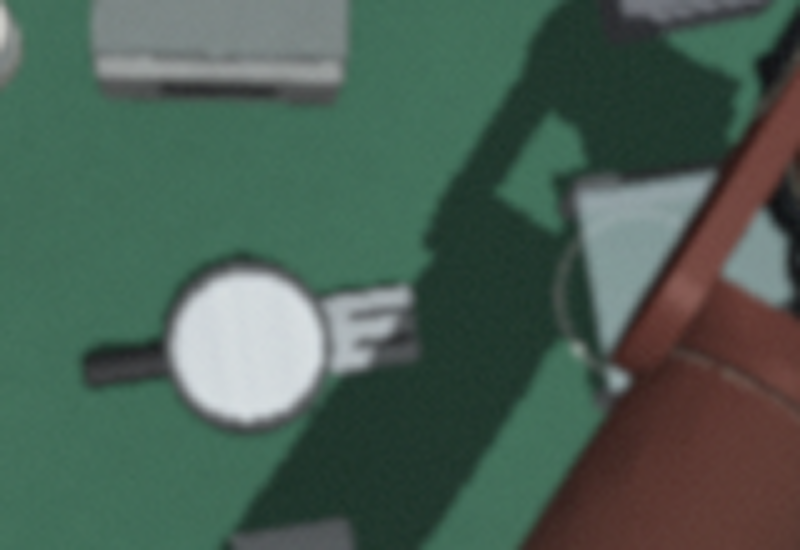

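Top crop (5x, offset 270,120): drawer shut; pot centre ~(247,343), bar end edges ~(86,352)-(86,386), tab end (413,322), in the open.

```bash
python3 - <<'E'
from h import *
from workcell import arm
np.set_printoptions(precision=4,suppress=True)
T=arm.get_calibration('top');t=lambda *a:[(270+(u-2)/5,120+(v-2)/5) for u,v in a]
print('axis',plane(T,t((247,343)),.055),'bar',plane(T,t((86,352),(86,387)),.047),'tab',plane(T,t((412,285),(418,359)),.045))
E
```

```text
axis [[ 0.5041 -0.0048  0.055 ]] bar [[0.5019 0.0906 0.047 ]
 [0.4811 0.091  0.047 ]] tab [[ 0.5374 -0.1039  0.045 ]
 [ 0.4931 -0.1061  0.045 ]]
```

Request:
play_rows:
  commands:
    - [[1, 0.97, 0, 0, 0], [1, 0.97, 0, 0, 0], [1, 0.97, 0, 0, 0], [1, 0.97, 0, 0, 0], [1, 0.97, 0, 0, 0], [1, 0.97, 0, 0, 0], [1, 0.97, 0, 0, 0], [1, 0.97, 0, 0, 0], [1, 0.97, 0, 0, 0], [1, 0.97, 0, 0, 0], [1, 0.97, 0, 0.5, 0], [1, 0.97, 0, 0.8, 0], [1, 0, 0, 0.8, 0], [1, 0, 0, 0, 0], [1, 0, 0, 0, 0]]

```text
clock: 18.2
ee_pos: [0.4944, 0.0741, 0.2135]
eef_rot: [[-0.12, 0.993, 0.001], [0.993, 0.12, 0.0], [-0.0, 0.001, -1.0]]
wrist_force: [-0.4, -0.9, -0.4]
opening: 1.001
gripper_force: 0.0
```

```bash
python3 - <<'E'
from workcell import arm
import cv2,numpy as np,json
c=arm.get_calibration('wrist');im=arm.capture('wrist');cv2.imwrite('pics/w4.png',im[:,:,::-1]);print(arm.state()['ee_pos'],arm.state()['opening'])
json.dump({k:np.array(v).tolist() for k,v in c.items()},open('w4.json','w'))
E
```

```text
[0.49474465 0.07397975 0.21394578] 0.9972552975348867
```

View pics/w4.png

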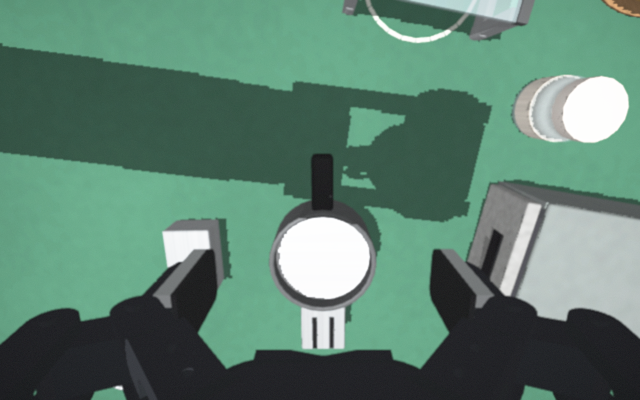

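Wrist view: bar end at cols 312-333, row 154, root row ~210, vertical in picture (aligned with the tool); nothing in the fingers' way.

```bash
python3 - <<'E'
from h import *;import json
from workcell import arm
np.set_printoptions(precision=4,suppress=True)
W=json.load(open('w4.json'));T=arm.get_calibration('top')
print(plane(W,[(312,154),(333,154),(312,208),(333,208)],.047), plane(W,[(322,258)],.055))
for w,u in(((333,154),(86,352)),((312,154),(86,387))): print(tri(W,w,T,(270+(u[0]-2)/5,120+(u[1]-2)/5)))
E
```

```text
[[0.4845 0.0931 0.047 ]
 [0.5027 0.0953 0.047 ]
 [0.49   0.0441 0.047 ]
 [0.5089 0.0464 0.047 ]] [[ 0.5045 -0.0001  0.055 ]]
(array([0.504 , 0.0919, 0.0238]), np.float64(0.0005868026155396255))
(array([0.4834, 0.0913, 0.0322]), np.float64(0.00206765431646526))
```

Request:
play_rows:
  commands:
    - [[1, 0, 0, 0.9, 0], [1, 0, 0, 0.9, 0], [1, 0, 0, 0.9, 0], [1, 0, 0, 0.9, 0], [1, 0, 0, 0.9, 0], [1, 0, 0, 0.9, 0], [1, 0, 0, 0.7, 0], [1, 0, 0, 0.4, 0], [1, 0, 0, 0, 0], [0.4, 0, 0, 0, 0], [0.2, 0, 0, 0, 0], [0, 0, 0, 0, 0], [0, 0, 0, 0, 0], [0, 0, 0, 0, 0]]
  force: 50

```text
clock: 20.0
ee_pos: [0.4943, 0.0741, 0.0179]
eef_rot: [[-0.12, 0.993, 0.0], [0.993, 0.12, 0.0], [-0.0, 0.0, -1.0]]
wrist_force: [-1.8, -0.5, 4.6]
opening: 0.225
gripper_force: 51.1
```

Request:
play_rows:
  commands:
    - [[0, 0, 0, 0, -0.05], [0, -0.3, 0, 0, 0], [0, -0.5, 0, 0, 0], [0, -0.5, 0, 0, 0], [0, -0.5, 0, 0, 0], [0, -0.5, 0, 0, 0], [0, -0.5, 0, 0, 0], [0, -0.5, 0, 0, 0], [0, -0.5, 0, 0, 0], [0, -0.5, 0, 0, 0], [0, -0.5, 0, 0, 0], [0, -0.5, 0, 0, 0], [0, -0.5, 0, 0, 0], [0, -0.2, 0, 0, 0], [0, 0, 0, 0, 0]]

```text
clock: 21.88
ee_pos: [0.5172, -0.1045, 0.018]
eef_rot: [[-0.124, 0.992, 0.001], [0.992, 0.124, 0.001], [0.001, 0.001, -1.0]]
wrist_force: [-0.2, 2.6, 3.9]
opening: 0.226
gripper_force: 51.1
```

Request:
play_rows:
  commands:
    - [[0, -0.4, 0, 0, 0], [0, -0.4, 0, 0, 0], [0, -0.4, 0, 0, 0], [0, -0.4, 0, 0, 0], [0, -0.3, 0, 0, 0], [0, -0.1, 0, 0, 0], [0, -0.1, 0, 0, 0], [0, 0, 0, 0, 0]]

```text
clock: 22.88
ee_pos: [0.5249, -0.166, 0.018]
eef_rot: [[-0.125, 0.992, 0.001], [0.992, 0.125, 0.002], [0.002, 0.001, -1.0]]
wrist_force: [-1.1, 5.3, 6.4]
opening: 0.222
gripper_force: 51.4
```

Request:
play_rows:
  commands:
    - [[0, -0.1, 0, 0, 0], [0, -0.1, 0, 0, 0], [0, -0.07, 0, 0, 0], [0, 0, 0, 0, 0]]

```text
clock: 23.38
ee_pos: [0.5255, -0.1712, 0.0179]
eef_rot: [[-0.124, 0.992, -0.001], [0.992, 0.125, 0.008], [0.008, 0.0, -1.0]]
wrist_force: [-2.8, 16.0, 10.8]
opening: 0.231
gripper_force: 52.1
```

Contact with the stop (16 N) where expected. Ease off, release, withdraw.

Request:
play_rows:
  commands:
    - [[0, 0.07, 0, 0, 0], [0, 0, 0, 0, 0], [0.35, 0, 0, 0, 0], [0.6, 0, 0, 0, 0], [1, 0, 0, 0, 0], [1, 0, 0, 0, 0], [1, 0, 0, 0, 0], [1, 0, 0, -0.3, 0], [1, 0, 0, -0.9, 0], [1, 0, 0, -0.9, 0], [1, 0, 0, -0.9, 0], [1, 0, 0, -0.9, 0], [1, 0, 0, -0.9, 0], [1, 0, 0, 0, 0]]

```text
clock: 25.12
ee_pos: [0.5269, -0.1739, 0.1649]
eef_rot: [[-0.125, 0.992, 0.006], [0.992, 0.125, -0.003], [-0.004, 0.005, -1.0]]
wrist_force: [0.1, -0.3, -0.0]
opening: 1.0
gripper_force: 0.0
```

```bash
python3 - <<'E'
from workcell import arm
from h import *
import json
np.set_printoptions(precision=4,suppress=True)
T=arm.get_calibration('top');im=arm.capture('top')
c=arm.get_calibration('wrist');w=arm.capture('wrist');print(arm.state()['ee_pos'],arm.state()['wrist_force'])
a=cv2.resize(im[120:230,270:480,::-1],None,fx=3.2,fy=3.2,interpolation=cv2.INTER_CUBIC);b=cv2.resize(w[:200,160:500,::-1],(340,200))
o=np.zeros((a.shape[0]+200,672,3),np.uint8);o[:a.shape[0],:a.shape[1]]=a;o[-200:,:340]=b;cv2.imwrite('pics/f.png',o)
g=(w.max(2)<60)[:200];print(a.shape)
json.dump({k:np.array(v).tolist() for k,v in c.items()},open('w5.json','w'))
E
```

```text
[ 0.5249 -0.173   0.1611] [ 0.1866  0.5951 -0.4073]
(352, 672, 3)
```

View pics/f.png

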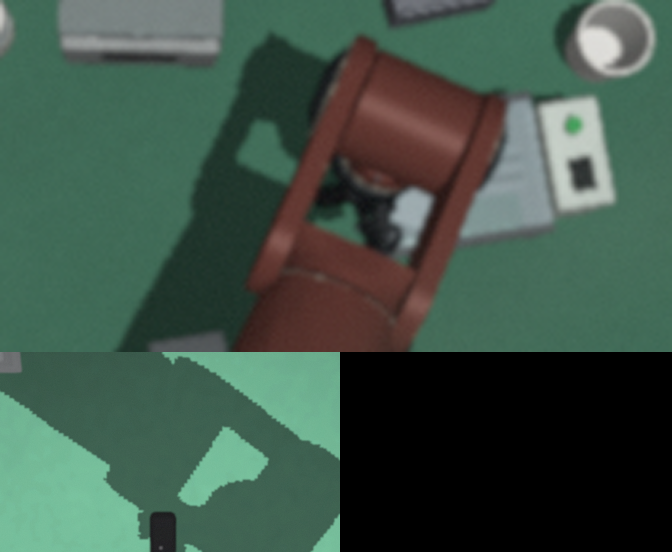

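Final view: drawer shut; bar sticks out of bay B's mouth, its end at wrist pixels cols 310-336, row 160.

```bash
python3 - <<'E'
from h import *;import json
W=json.load(open('w5.json'));p=plane(W,[(310,160),(336,160)],.047);m=p.mean(0)[:2]
print(p,m);a=np.radians(97.2);d=np.array([np.cos(a),np.sin(a)]);r=m-[.5355,-.2495];print('along',r@d,'side',r@[d[1],-d[0]])
E
```

```text
[[ 0.51545668 -0.15166838  0.047     ]
 [ 0.53435282 -0.1492945   0.047     ]] [ 0.52490475 -0.15048144]
along 0.09956570626244728 side 0.0018986139673110042
```

```bash
python3 -c "
from workcell import arm
print(arm.close_job())"
```

```text
the job is handed in; nothing more can be done
None
```

I pushed the drawer home and slid the pot tab-first into the right bay until it met the stop, re-gripping it by the bar in between; by my last measurement its axis is within about 2 mm of the ring's centre. The job is handed in at about 25 s of robot time, but no verdict came back.

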